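Hang the orange bracket on the empty slotted upright

TASK

Hang the orange bracket with the two dark tabs on the plywood upright whose slots are empty: pass both tabs through the two slots, then push the bracket down until it is fully home and the yellow sprung bar snaps shut above the tabs, and let go. Leave the grey bracket, which has no tabs, where it stands.

Things in the scene. Friction and masses are not known exactly. Their poses are not given: they have to be found in the camera images.
- bracket_grip (a point): Loose orange bracket; point in its upright middle rib (12 thick in y, x -30..31), 80 above the underside, 15 below the rib top: grip here from above. z up, +x to the tabs. Shelf 75 x 84; back plate's rear face at x 37.5. Two dark tabs, y -30 and 30, 14 wide, out to x 61: neck 12 high, z -30..-18, end hooking down to z -44; gap plate to hook 11.5, at hook tip 17.5. All mm
- slots (a point): Empty plywood upright, fixed, panel 10 thick, 122 wide, 148 high; front faces -x, z up. Point mid-panel at the slots' lower edge, 90 above the table. Slots 34 wide, 46 high (z 0..46), centred y -30 and 30. Home: bracket_grip at x -42.5, y 0, z 30 here, axes parallel, necks on the slot edges. All mm. A like upright, holding a blue tool holder, is taken
- catch (a joint): Travel (m) of the yellow sprung bar, 12 mm round, behind the empty upright's slots, axis 20 mm above their lower edge. 0 = shut; the entering tabs push it back along +x, about 0.011 with the bracket against the panel (3 N rising to 6 N). It rubs on the tabs' backs as the bracket is pushed down and springs to 0 above them once it is home
- plain_grip (a point): Loose grey bracket without tabs, otherwise the same shape and size: a bystander to leave alone. The point lies in its rib, 80 mm above its underside

How it is judged (in metres and radians):
On the way:
1. both tabs are through the slots of the empty upright, the yellow bar pushed back, the bracket not yet down (x of bracket_grip in the frame of slots between -0.053 and -0.035 m and z of bracket_grip in the frame of slots above 0.036 m and value of joint catch above 0.004 m), for 0.05 s.
At the end, for the whole second after the job is handed in: The orange bracket hangs by both tabs in the empty upright's slots, fully home (within 6 mm above its resting height), upright within 10 degrees and square to the panel within 14 degrees, the yellow bar sprung shut above the tabs (less than 5 mm open), and everything stays so (x of bracket_grip in the frame of slots between -0.052 and -0.033 m and y of bracket_grip in the frame of slots between -0.016 and 0.016 m and z of bracket_grip in the frame of slots between 0.022 and 0.036 m and angle between the z axis of bracket_grip and the z axis of slots, either way round below 0.18 rad and angle between the x axis of bracket_grip and the x axis of slots, either way round below 0.25 rad and value of joint catch below 0.005 m); the robot touches nothing.
It fails at once if the grey bracket is knocked or carried more than 40 mm away (distance of plain_grip from where it was at the start of the episode above 0.04 m).
It also fails if it takes over 42 s, if anything falls off the work surface, if the arm or the gripper's body presses on something with over 40 N, if the wrist force passes 120 N, or if a joint passes its speed limit or range.

ROBOT

A 7-joint arm with a two-finger parallel gripper is mounted at the origin on the work surface. World frame = base frame: x ahead of the robot, y to its left, z up, the work surface at z = 0. Lengths are in mm, angles in rad, forces in N, time in s.
With the tool pointing down it reaches from about 400 to 850 mm from the base axis. Payload 10.4 kg.
Tool frame: the origin (TCP) lies on the front face of the gripper's body, between the roots of the fingers; the fingertips stand 70 mm ahead of it and the grasp point (between the pads) lies 51 mm ahead of it; x points along the fingers, z is the direction in which the jaws open and shut, and the axes are right-handed (so a half turn about x gives the same grasp; the last joint's range is limited). The gripper opens to 87 mm and grips with 3 to 60 N. Pads are 19 mm wide; open, the fingers measure 117 mm over their backs; the gripper's body (75 mm by 190 mm) begins 51 mm behind the grasp point.
Start: joints at [-1.146, 0.332, -0.065, 1.46, 0.022, 1.35, -0.088], TCP at [270.604, 563.399, 292.276] pointing down, gripper open.
Joint ranges: [-2.6, 2.6], [-0.5, 2.12], [-1.47, 1.34], [0.16, 2.42], [-1.27, 4.41], [0.06, 2.06], [-2.6, 2.6]. Speed limits (rad/s): [2.22, 2.22, 2.79, 2.79, 3.14, 3.14, 3.14].

INTERFACE

Orientations are given as a unit quaternion [w, x, y, z].
In Python, from plant import arm, viewer gives the robot as it stands.
- The arm moves only by the shell command python3 -m crank 'ROWS' [FORCE]. ROWS is JSON, a list of rows, each a list of 3 entries, a list of its own where there are three numbers: the shift along the tool's x, y, z in cm, then the turn, a rotation vector about the tool's x, y, z in rad, then the opening, from -1 (shut) to 1 (fully open), so that 0 is half open. A call has 1 to 8 rows; each row is the pose to reach, as a shift and turn from the pose commanded when the call began, along the tool's axes at that moment; what a row does not reach only later rows make up. A row lasts 1/12 s, in which the tool goes at most 41.7 mm and 7.16 degrees, less where a joint would pass 70% of its speed; a pose out of reach is approached as far as the arm can. A call with a gripper value outside its range is refused whole. The fingers move at their own pace and stop on an object; FORCE is the grip in N (left out, the last holds). Time passes only in rows, so rows that repeat a pose let the fingers close. It gives the time, the measured TCP pose, the force and the opening at its end, in the units of the state.
- arm.read_state(): the state, without advancing time (a new reading comes with each control period).
- viewer.read_camera(name): name is "side" or "top" or "wrist"; returns (picture, depth): 384x512x3 uint8, red, green, blue; 384x512 float32, mm along the optical axis (not along the pixel's ray), 0 where there is no reading.
- viewer.camera_info(name): a dict with "fov_y" (degrees; the focal length in pixels is half the picture's height over the tangent of half this angle, whatever the lens; pixels are square), "cx", "cy" (the principal point, pixels), "position" and "rotation" of the camera in the world. Camera axes: x right, y down, z forward; pixel columns grow to the right and rows downward; lengths in mm; the calibration is good to about 2 mm. A picture is of the moment at which its call begins: read the wrist's pose just before it. camera_info takes no time and is no camera call; for the wrist camera it gives the pose at the moment of the call.
- arm.job_done(): hands the job in, once; it reports no verdict.
The state is a dict: "time_s": time; "joints": joint angles; "dq": joint speeds; "joint_efforts": joint torques, N m; "position": TCP position; "ee_rot": TCP orientation; "wrist_force": force on the tool from outside, world axes, zero at the start; "wrist_torque": the same for the moment, N m; "opening": opening from 0.0 (shut) to 1.0 (fully open).
Only numpy, scipy, OpenCV 4.12 (cv2) and the standard library are available. Lean on these libraries where they do the work, as an engineer would, in place of code of your own. Each camera call takes 0.05 s, during which the arm holds its last target. There are 200 camera calls.

## Working session

There is one attempt and no reset: what is moved stays moved. The work goes in short steps, Python scripts to look and compute and a shell command to move; the robot and the scene stay as the last step left them, time stands still between calls to the robot, and variables do not carry over. Pictures are saved under pics/ and viewed, about 8 in all and at most 12, crops included, and the job is handed in when it is done.

```bash
ls; mkdir -p pics; cat > h.py <<'E'
import numpy as np, cv2
from plant import arm, viewer
def info(n):
    i=viewer.camera_info(n); return i, 192/np.tan(np.radians(i['fov_y'])/2)
def rot(r):
    r=np.array(r,float)
    if r.size==9: return r.reshape(3,3)
    from scipy.spatial.transform import Rotation as R
    return R.from_quat([r[1],r[2],r[3],r[0]]).as_matrix()
def cloud(n,d,i=None):
    if i is None: i=viewer.camera_info(n)
    f=192/np.tan(np.radians(i['fov_y'])/2)
    v,u=np.mgrid[:384,:512]
    P=np.dstack([(u-i['cx'])/f*d,(v-i['cy'])/f*d,d])
    return P@rot(i['rotation']).T+np.array(i['position'])
E
python3 - <<'E'
from h import *
s=arm.read_state(); print(s)
for n in ['top','side','wrist']:
    i=viewer.camera_info(n); p,d=viewer.read_camera(n); print(n,i)
    np.savez(f'{n}0.npz',p=p,d=d,c=cloud(n,d,i)); cv2.imwrite(f'pics/{n}0.png',p[:,:,::-1])
a=[cv2.imread(f'pics/{n}0.png') for n in['top','side','wrist']]
a.append(np.zeros_like(a[0]))
cv2.imwrite('pics/m.png',cv2.resize(np.vstack([np.hstack(a[:2]),np.hstack(a[2:])]),(800,600),interpolation=cv2.INTER_AREA))
E
```

```text
pics
{'time_s': 0.0, 'joints': array([-1.14561204,  0.332833  , -0.06471053,  1.4609643 ,  0.02160254,
        1.34987665, -0.08852035]), 'dq': array([ 0.00092692, -0.00014829, -0.00172475, -0.00197785, -0.00054406,
        0.00077848,  0.00012255]), 'joint_efforts': array([ 7.76229854e-06, -6.23268414e+01,  2.46670871e-02, -3.89899278e+01,
       -6.13354077e-02,  3.97674786e-02,  1.06642181e-04]), 'position': array([270.47534906, 563.11794643, 291.46719251]), 'ee_rot': array([ 0.59812904, -0.3767904 ,  0.59893327,  0.37623077]), 'wrist_force': array([ 0.33097365, -1.01540529, -0.10895251]), 'wrist_torque': array([ 0.02755108,  0.07382797, -0.01310862]), 'opening': 1.0000590414058688}
top {'fov_y': 45.95199821047838, 'cx': 254.9615876301272, 'cy': 188.06684545812183, 'position': array([ 428.40965316,   -9.82900423, 1025.46586645]), 'rotation': array([ 0.05605131, -0.70163519,  0.70884836, -0.04582906])}
side {'fov_y': 55.886263552707085, 'cx': 262.33693820015077, 'cy': 194.72356879382988, 'position': array([510.94328759, 619.33175027, 614.18723246]), 'rotation': array([ 0.01062189, -0.04273171,  0.89355685, -0.44678556])}
wrist {'fov_y': 59.16806175765627, 'cx': 257.0305788262854, 'cy': 189.58131516490783, 'position': array([198.20304948, 598.98273756, 383.7731489 ]), 'rotation': array([0.12565242, 0.83724679, 0.52645738, 0.07792245])}
```

View pics/m.png

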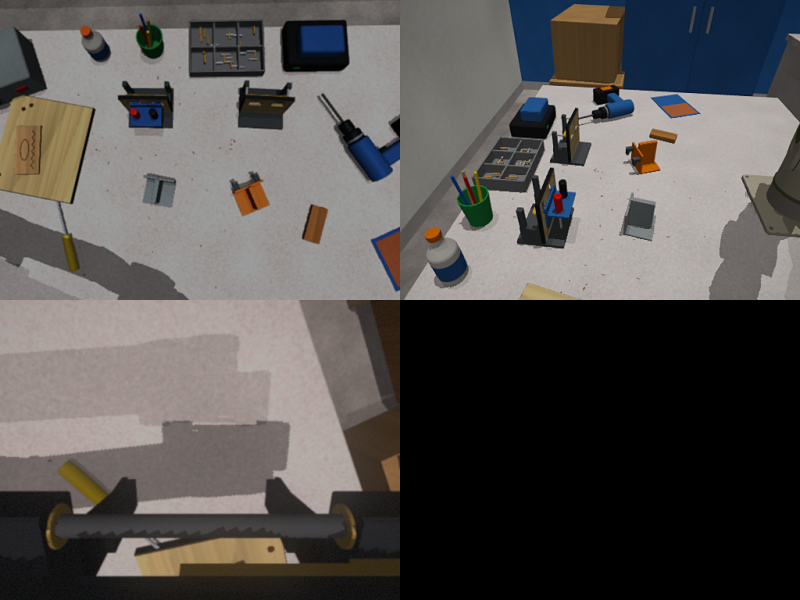

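The mosaic shows the top view at upper left. The orange bracket is near full-resolution pixel (320,250), with its tabs pointing up and slightly left in the image. The empty upright is at (338,135) and the grey bracket at (203,243). The side view at upper right agrees. Next I measure both from depth.

```bash
python3 - <<'E'
from h import *
for n in ['top','side']:
    z=np.load(n+'0.npz'); p,c,d=z['p'],z['c'],z['d']
    hsv=cv2.cvtColor(p,cv2.COLOR_RGB2HSV)
    m=(hsv[...,0]<14)&(hsv[...,1]>170)&(hsv[...,2]>90)&(d>0)
    for lo,hi in [(8,20),(60,88),(88,110)]:
        q=c[m&(c[...,2]>lo)&(c[...,2]<hi)&(np.hypot(c[...,0]-430,c[...,1]+130)<150)]
        if len(q)<5: print(n,lo,len(q));continue
        r=cv2.minAreaRect(q[:,:2].astype(np.float32)); print(n,'orange',lo,hi,len(q),q.mean(0).round(1),np.median(q[:,2]).round(1),'rect',np.round(r[0],1),np.round(r[1],1),round(r[2],1))
    # upright
    for lo,hi in [(40,80),(100,135),(138,156)]:
        q=c[(d>0)&(c[...,2]>lo)&(c[...,2]<hi)&(abs(c[...,0]-560)<130)&(abs(c[...,1]+160)<100)]
        if len(q)<5: print(n,'up',lo,len(q)); continue
        r=cv2.minAreaRect(q[:,:2].astype(np.float32)); print(n,'up',lo,hi,len(q),q.mean(0).round(1),q.min(0).round(),q.max(0).round(),'rect',np.round(r[0],1),np.round(r[1],1),round(r[2],1))
p=np.load('top0.npz')['p']; a=cv2.resize(p[80:290,240:400],(0,0),fx=2.8,fy=2.8,interpolation=2)
s=np.load('side0.npz')['p']; b=cv2.resize(s[90:230,170:350],(0,0),fx=2,fy=2,interpolation=2)
o=np.zeros((588,800,3),np.uint8);o[:a.shape[0],:a.shape[1]]=a[:588];o[:280,440:]=b
cv2.imwrite('pics/m2.png',o[:,:,::-1])
E
```

```text
top orange 8 20 124 [ 425.  -136.3    9.4] 8.8 rect [ 426.7 -141.9] [63.9 79.6] 24.6
top orange 60 88 94 [ 459.5 -128.5   74.5] 74.9 rect [ 445.2 -123.4] [66.8 80.7] 75.6
top orange 88 110 137 [ 428.4 -140.3   95. ] 95.0 rect [ 428.7 -140. ] [59.8 11.3] 22.4
top up 40 80 608 [ 563.7 -148.3   63.3] [ 431. -241.   40.] [689. -83.  80.] rect [ 554.9 -159.2] [128.7 253. ] 82.0
top up 100 135 164 [ 675.5 -175.7  117. ] [ 670. -240.  100.] [ 688. -113.  135.] rect [ 678.7 -176.3] [127.8  10.1] 85.8
top up 138 156 425 [ 678.7 -176.3  148.7] [ 670. -241.  138.] [ 689. -113.  155.] rect [ 679.8 -177. ] [128.7  11.8] 86.4
side orange 8 20 11 [ 427.2 -128.6   13. ] 13.1 rect [ 430.7 -122.7] [71.5 21. ] 52.5
side orange 60 88 63 [ 427.5 -136.3   75.2] 74.5 rect [ 448.1 -139.6] [72.5 66.9] 50.1
side orange 88 110 15 [ 421.7 -140.6   92.7] 92.9 rect [ 428.2 -140.6] [59.4 12.2] 15.8
side up 40 80 631 [ 531.2 -134.4   60.5] [ 430. -245.   40.] [690. -83.  80.] rect [ 554.9 -159.3] [134.5 254.8] 81.3
side up 100 135 181 [ 678.  -166.7  116.2] [ 670. -245.  100.] [ 689. -112.  135.] rect [ 678.6 -178.6] [133.6  11.1] 85.5
side up 138 156 174 [ 678.6 -167.6  147.7] [ 671. -240.  138.] [ 688. -113.  152.] rect [ 679.3 -176.8] [127.7  11.1] 86.5
```

View pics/m2.png

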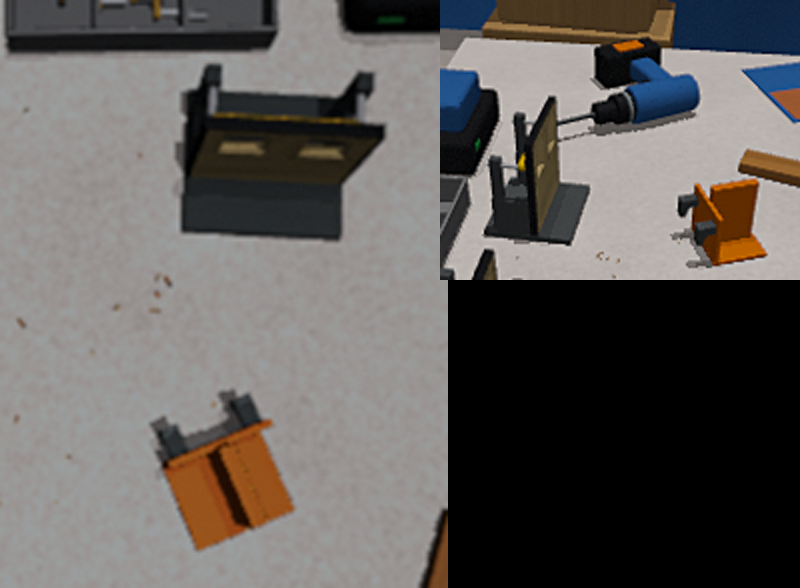

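Top and side agree. The bracket grip point is about (428,-140,80) with yaw about 22.4°. The slots point is about (679.5,-177,90) with yaw about -3.6°. The crop shows the tabs pointing up-left and the slots facing the robot. Now the approach.

```bash
cat >> h.py <<'E'
from scipy.spatial.transform import Rotation as R
def goal(pos,yaw,flip=0,ref=None):
    """shift (cm) & rotvec in current tool axes to TCP pos, pointing down, tool z = +-bracket y"""
    s=arm.read_state() if ref is None else ref
    c=R.from_quat(np.roll(s['ee_rot'],-1)); y=np.radians(yaw)
    bx=np.array([np.cos(y),np.sin(y),0]);by=np.array([-np.sin(y),np.cos(y),0])
    if flip: bx,by=-bx,-by
    g=R.from_matrix(np.c_[[0,0,-1],-bx,by])
    return c.inv().apply(np.array(pos)-s['position']).round(1)/10,(c.inv()*g).as_rotvec().round(3)
E
python3 - <<'E'
from h import *
s=arm.read_state(); print(rot(s['ee_rot']).round(3))
for f in (0,1): print(f,goal([428,-140,260],22.4,f), goal([450,250,290],22.4,f))
E
```

```text
[[-0.    -0.901  0.433]
 [-0.001  0.433  0.901]
 [-1.    -0.    -0.001]]
0 (array([  3.23, -44.64, -56.57]), array([-0.839, -0.001, -0.   ])) (array([  0.19, -29.74, -20.46]), array([-0.839, -0.001, -0.   ]))
1 (array([  3.23, -44.64, -56.57]), array([ 2.303e+00, -1.000e-03,  1.000e-03])) (array([  0.19, -29.74, -20.46]), array([ 2.303e+00, -1.000e-03,  1.000e-03]))
```

```bash
python3 -m crank '[[[0,-29.7,-20.5],[1,0,0],1],[[0,-29.7,-20.5],[1,0,0],1],[[0,-29.7,-20.5],[1,0,0],1],[[0,-29.7,-20.5],[1,0,0],1],[[0,-29.7,-20.5],[1,0,0],1],[[0,-29.7,-20.5],[1,0,0],1],[[0,-29.7,-20.5],[1,0,0],1],[[0,-29.7,-20.5],[1,0,0],1]]' 30; python3 - <<'E'
from h import *
print(goal([428,-140,260],22.4,1),arm.read_state()['joints'])
E
```

```text
time_s: 0.82
position: [436.4, 271.9, 292.2]
ee_rot: [0.706, -0.041, 0.706, 0.041]
wrist_force: [0.2, 0.7, 0.7]
opening: 1.0
(array([  3.21, -40.81,  -5.64]), array([ 1.297, -0.   , -0.   ])) [-0.85613975  0.08175065  0.22303933  1.76239935 -0.01904055  1.29937142
 -0.51173008]
```

```bash
python3 -m crank '[[[0,-40.8,-5.6],[1.297,0,0],1],[[0,-40.8,-5.6],[1.297,0,0],1],[[0,-40.8,-5.6],[1.297,0,0],1],[[0,-40.8,-5.6],[1.297,0,0],1],[[0,-40.8,-5.6],[1.297,0,0],1],[[0,-40.8,-5.6],[1.297,0,0],1],[[0,-40.8,-5.6],[1.297,0,0],1],[[0,-40.8,-5.6],[1.297,0,0],1]]'; python3 - <<'E'
from h import *
print(goal([428,-140,260],22.4,1),arm.read_state()['joints'])
E
```

```text
time_s: 1.48
position: [430.8, -61.4, 292.3]
ee_rot: [0.639, 0.302, 0.639, -0.302]
wrist_force: [1.1, -1.3, 0.0]
opening: 0.999
(array([ 3.22, -5.21,  5.9 ]), array([ 0.297, -0.   , -0.001])) [-0.52646332 -0.13913733  0.52311562  1.95298537  0.07105359  1.30950895
 -0.90890914]
```

```bash
python3 -m crank '[[[3.2,-5.2,5.9],[0.297,0,0],1],[[3.2,-5.2,5.9],[0.297,0,0],1],[[3.2,-5.2,5.9],[0.297,0,0],1],[[3.2,-5.2,5.9],[0.297,0,0],1],[[3.2,-5.2,5.9],[0.297,0,0],1],[[3.2,-5.2,5.9],[0.297,0,0],1]]'; python3 - <<'E'
from h import *
s=arm.read_state();i=viewer.camera_info('wrist'); p,d=viewer.read_camera('wrist'); c=cloud('wrist',d,i)
cv2.imwrite('pics/w1.png',p[:,:,::-1])
hsv=cv2.cvtColor(p,cv2.COLOR_RGB2HSV)
m=(hsv[...,0]<14)&(hsv[...,1]>150)&(hsv[...,2]>60)&(d>0)
for lo,hi in [(5,20),(68,84),(90,102)]:
    q=c[m&(c[...,2]>lo)&(c[...,2]<hi)]
    if len(q)<5: print(lo,len(q));continue
    r=cv2.minAreaRect(q[:,:2].astype(np.float32)); print(lo,len(q),q.mean(0).round(1),'rect',np.round(r[0],1),np.round(r[1],1),round(r[2],1))
print(goal([428,-140,131],22.4,1),s['joints'])
E
```

```text
time_s: 1.98
position: [429.6, -136.7, 260.5]
ee_rot: [0.59, 0.391, 0.589, -0.39]
wrist_force: [0.2, 0.2, 0.0]
opening: 0.998
5 2965 [ 414.5 -160.6    7.3] rect [ 393.5 -219.6] [256.9  97.3] 68.7
68 833 [ 460.3 -128.5   74.4] rect [ 459.9 -128.6] [ 6.6 81.7] 21.9
90 998 [ 431.8 -140.4   94.7] rect [ 429.1 -141.8] [61.3 11.9] 22.9
(array([12.96, -0.29,  0.25]), array([ 0.01 , -0.   , -0.001])) [-0.43527857 -0.0763336   0.62435422  1.96952495  0.04682581  1.23402912
 -0.99766393]
```

View pics/w1.png

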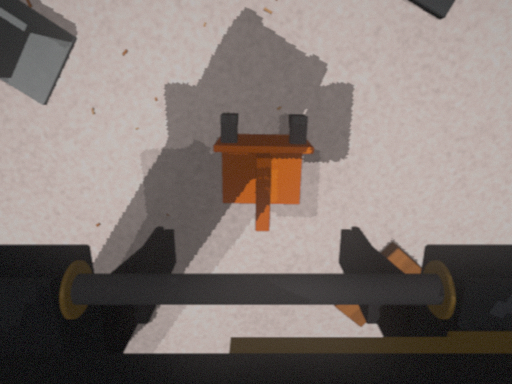

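The wrist view shows the rib at pixel (263,190), centred between the fingers, with the tabs at the top (229,127) and (298,127). The rib measures (429,-141.5) with yaw 22.5°. Now I descend.

```bash
python3 - <<'E'
from h import *
print(goal([428.6,-141.2,131],22.5,1))
E
```

```text
(array([12.96, -0.28,  0.38]), array([ 0.008, -0.   , -0.001]))
```

```bash
python3 -m crank '[[[4,-0.3,0.4],[0.008,0,0],1],[[8,-0.3,0.4],[0.008,0,0],1],[[11,-0.3,0.4],[0.008,0,0],1],[[12.2,-0.3,0.4],[0.008,0,0],1],[[12.9,-0.3,0.4],[0.008,0,0],1],[[12.9,-0.3,0.4],[0.008,0,0],1],[[12.9,-0.3,0.4],[0.008,0,0],-1],[[12.9,-0.3,0.4],[0.008,0,0],-1]]' 40; python3 -m crank '[[[0,0,0],[0,0,0],-1],[[0,0,0],[0,0,0],-1],[[0,0,0],[0,0,0],-1],[[0,0,0],[0,0,0],-1],[[0,0,0],[0,0,0],-1],[[0,0,0],[0,0,0],-1]]' 40
```

```text
time_s: 2.7
position: [428.9, -142.6, 132.4]
ee_rot: [0.588, 0.394, 0.587, -0.393]
wrist_force: [0.1, -0.3, 1.1]
opening: 0.923
time_s: 3.2
position: [428.0, -142.8, 131.3]
ee_rot: [0.587, 0.394, 0.587, -0.394]
wrist_force: [0.3, 0.1, 0.2]
opening: 0.48
```

```bash
python3 -m crank '[[[0,0,0],[0,0,0],-1],[[0,0,0],[0,0,0],-1],[[0,0,0],[0,0,0],-1],[[0,0,0],[0,0,0],-1],[[0,0,0],[0,0,0],-1],[[0,0,0],[0,0,0],-1],[[0,0,0],[0,0,0],-1]]' 50; python3 -m crank '[[[-1,0,0],[0,0,0],-1],[[-4,0,0],[0,0,0],-1],[[-8,0,0],[0,0,0],-1],[[-10,0,0],[0,0,0],-1],[[-10,0,0],[0,0,0],-1],[[-10,0,0],[0,0,0],-1]]'
```

```text
time_s: 3.78
position: [427.9, -142.8, 131.2]
ee_rot: [0.587, 0.394, 0.587, -0.394]
wrist_force: [-0.1, 0.8, -0.1]
opening: 0.135
time_s: 4.28
position: [428.4, -142.9, 232.4]
ee_rot: [0.588, 0.395, 0.587, -0.393]
wrist_force: [-0.3, 0.1, -2.0]
opening: 0.133
```

```bash
python3 - <<'E'
from h import *
print(goal([569.7,-170.1,196],-3.6,1))
E
```

```text
(array([ 3.68, 12.04,  7.87]), array([ 0.452, -0.   , -0.003]))
```

```bash
python3 -m crank '[[[0,2,1],[0.12,0,0],-1],[[1,4,3],[0.24,0,0],-1],[[2,7,5],[0.35,0,0],-1],[[3,10,7],[0.452,0,0],-1],[[3.7,12,7.9],[0.452,0,0],-1],[[3.7,12,7.9],[0.452,0,0],-1],[[3.7,12,7.9],[0.452,0,0],-1],[[3.7,12,7.9],[0.452,0,0],-1]]'; cat > m.py <<'E'
from h import *
import sys
t=sys.argv[1]
s=arm.read_state(); T=s['position']; print('tcp',T.round(1), 'yaw',np.degrees(np.arctan2(rot(s['ee_rot'])[1,1],rot(s['ee_rot'])[0,1])).round(2),s['wrist_force'].round(1))
o=[]
for n in ['top','side','wrist']:
    i=viewer.camera_info(n);p,d=viewer.read_camera(n);c=cloud(n,d,i);np.savez(n+t+'.npz',p=p,d=d,c=c);o.append(p)
    hsv=cv2.cvtColor(p,cv2.COLOR_RGB2HSV)
    m=(hsv[...,0]<14)&(hsv[...,1]>150)&(hsv[...,2]>60)&(d>0)&(np.hypot(c[...,0]-T[0],c[...,1]-T[1])<90)&(c[...,2]>30)
    q=c[m]; print(n,'orange',len(q), q.min(0).round(1) if len(q) else '',q.max(0).round(1) if len(q) else '')
    for a,b in [(-66,-52)]: # back plate top
        k=q[(q[:,2]>T[2]+a-0)&(q[:,2]<T[2]+b)]
        if len(k)>8:
            r=cv2.minAreaRect(k[:,:2].astype(np.float32)); print('  plate top',len(k),k.mean(0).round(1),np.round(r[0],1),np.round(r[1],1),round(r[2],1))
    k=c[(d>0)&(c[...,2]>138)&(c[...,2]<158)&(abs(c[...,0]-680)<25)&(abs(c[...,1]+177)<75)]
    if len(k)>8:
        r=cv2.minAreaRect(k[:,:2].astype(np.float32)); print('  panel top',len(k),k.mean(0).round(1),np.round(r[0],1),np.round(r[1],1),round(r[2],1))
w=o[2]; cv2.imwrite(f'pics/w{t}.png',w[:,:,::-1])
v=cv2.resize(o[1][60:240,150:350],(0,0),fx=2.5,fy=2.5,interpolation=2);u=cv2.resize(o[0][90:270,260:400],(0,0),fx=2.0,fy=2.5,interpolation=2)
cv2.imwrite(f'pics/s{t}.png',np.hstack([v,u])[:,:,::-1])
E
python3 m.py 2
```

```text
time_s: 4.95
position: [567.8, -170.8, 193.1]
ee_rot: [-0.483, -0.515, -0.484, 0.516]
wrist_force: [-0.3, 0.1, -1.9]
opening: 0.135
tcp [ 567.8 -170.8  193.1] yaw -3.66 [-0.3  0.1 -1.9]
top orange 95 [ 533.7 -145.8   64.1] [ 555.6 -125.6   71.4]
  panel top 238 [ 680.7 -148.3  148.7] [ 681.6 -149.2] [72.9 11.3] 86.1
side orange 131 [ 528.3 -202.3   62.5] [ 609.6 -124.5  145.6]
  plate top 18 [ 582.3 -149.4  135.7] [ 575.9 -155.2] [73.6 22.1] 26.2
  panel top 174 [ 678.6 -167.5  147.6] [ 679.2 -175.7] [127.3  11. ] 86.2
wrist orange 11348 [ 535.6 -213.    66. ] [ 608.7 -127.3  223.6]
  plate top 3015 [ 603.4 -170.7  136.1] [ 591.8 -170.9] [82.6 29. ] 86.1
  panel top 5280 [ 676.3 -179.6  147.5] [ 676.8 -178.4] [128.9   3.8] 86.2
```

View pics/w2.png

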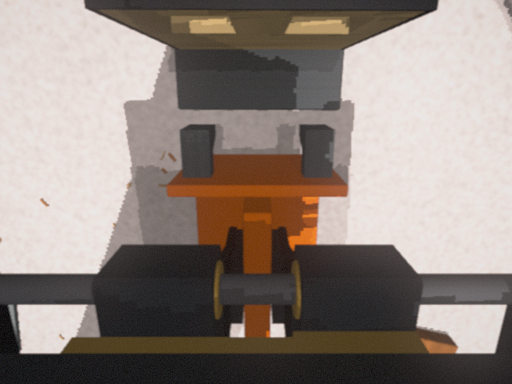

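View pics/s2.png

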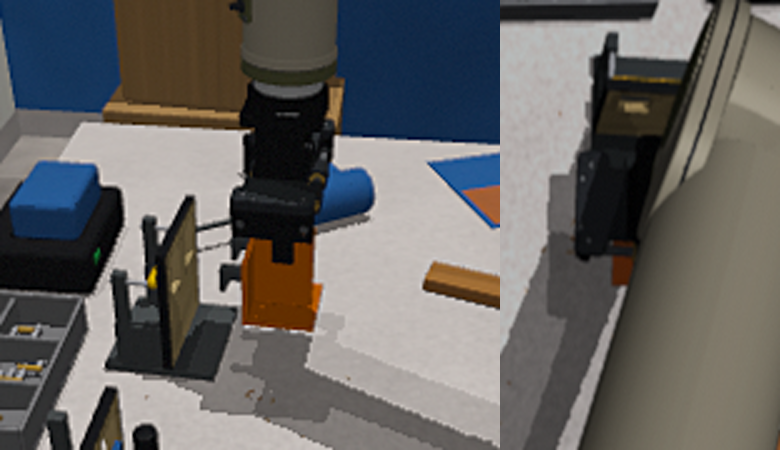

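The wrist view shows tabs at (198,150) and (317,150), and slots at (205,26) and (318,26). That puts the bracket about 2 mm off-centre, well within the ±10 mm slack. The side view shows the bracket level, with its hooks at slot height. Now I insert.

```bash
python3 - <<'E'
from h import *
print(goal([627,-174.3,195],-3.6,1), goal([637,-175,195],-3.6,1))
E
```

```text
(array([-0.04,  5.89, -0.  ]), array([-0.001, -0.001, -0.   ])) (array([-0.04,  6.9 ,  0.  ]), array([-0.001, -0.001, -0.   ]))
```

```bash
python3 -m crank '[[[0,1,0.15],[0,0,0],-1],[[0,2,0.15],[0,0,0],-1],[[0,3,0.15],[0,0,0],-1],[[0,4,0.15],[0,0,0],-1],[[0,5,0.15],[0,0,0],-1],[[0,5.5,0.15],[0,0,0],-1],[[0,5.9,0.15],[0,0,0],-1],[[0,5.9,0.15],[0,0,0],-1]]'; python3 -m crank '[[[0,0.3,0],[0,0,0],-1],[[0,0.6,0],[0,0,0],-1],[[0,0.8,0],[0,0,0],-1],[[0,0.8,0],[0,0,0],-1]]'
```

```text
time_s: 5.77
position: [627.5, -175.5, 194.3]
ee_rot: [-0.484, -0.515, -0.484, 0.516]
wrist_force: [-3.1, 0.7, -0.5]
opening: 0.138
time_s: 6.1
position: [635.6, -176.2, 194.1]
ee_rot: [-0.484, -0.515, -0.484, 0.516]
wrist_force: [-4.6, 2.4, 1.2]
opening: 0.138
```

```bash
python3 -m crank '[[[0,0.1,0],[0,0,0],-1],[[0,0.1,0],[0,0,0],-1],[[0,0.1,0],[0,0,0],-1]]'; python3 -m crank '[[[0,0.1,0],[0,0,0],-1],[[0,0.1,0],[0,0,0],-1],[[0,0.1,0],[0,0,0],-1]]';python3 m.py 3
```

```text
time_s: 6.35
position: [636.4, -176.3, 194.1]
ee_rot: [-0.484, -0.515, -0.484, 0.516]
wrist_force: [-5.1, 2.0, 0.4]
opening: 0.138
time_s: 6.6
position: [637.3, -176.3, 194.1]
ee_rot: [-0.484, -0.515, -0.484, 0.516]
wrist_force: [-5.6, 1.4, -0.3]
opening: 0.136
tcp [ 637.3 -176.3  194.1] yaw -3.63 [-5.6  1.4 -0.3]
top orange 3 [ 650.1 -139.8   64.9] [ 651.9 -136.1   72.7]
side orange 92 [ 597.1 -204.6   63.5] [ 675.6 -129.1  158.6]
  plate top 15 [ 632.9 -161.8  134.7] [ 645.  -161.5] [75.5 22.9] 27.2
  panel top 113 [ 677.8 -142.3  145.6] [ 678.6 -145.6] [65.9 24.6] 67.1
wrist orange 7140 [ 605.4 -218.4   66.5] [ 678.1 -132.8  220.7]
  plate top 865 [ 669.2 -178.2  137.6] [ 659.4 -176.8] [82.  25.2] 86.8
  panel top 10223 [ 679.5 -178.5  149.1] [ 670.4 -177.9] [128.5  31.4] 86.0
```

View pics/w3.png

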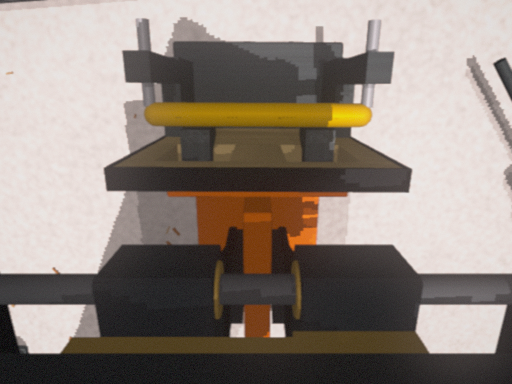

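The tabs (198,145) and (317,145) are through the slots behind the panel, and the yellow bar (258,115) is pushed back. Now I press lightly to full contact.

```bash
python3 -m crank '[[[0,0.1,0],[0,0,0],-1],[[0,0.1,0],[0,0,0],-1],[[0,0.1,0],[0,0,0],-1]]'; python3 -m crank '[[[0,0.1,0],[0,0,0],-1],[[0,0.1,0],[0,0,0],-1],[[0,0.1,0],[0,0,0],-1]]'
```

```text
time_s: 7.0
position: [638.0, -176.4, 194.0]
ee_rot: [-0.483, -0.515, -0.484, 0.516]
wrist_force: [-6.8, 1.9, 0.7]
opening: 0.136
time_s: 7.25
position: [638.2, -176.4, 193.8]
ee_rot: [-0.483, -0.515, -0.485, 0.516]
wrist_force: [-13.0, 3.1, 3.2]
opening: 0.133
```

The force jump to 13 N means the bracket is against the panel at x = 638. Now I push down.

```bash
python3 -m crank '[[[0.3,-0.04,0],[0,0,0],-1],[[0.6,-0.04,0],[0,0,0],-1],[[0.9,-0.04,0],[0,0,0],-1],[[0.9,-0.04,0],[0,0,0],-1]]' 60; python3 -m crank '[[[0.3,0,0],[0,0,0],-1],[[0.6,0,0],[0,0,0],-1],[[0.8,0,0],[0,0,0],-1],[[0.8,0,0],[0,0,0],-1]]'
```

```text
time_s: 7.58
position: [638.1, -177.0, 184.6]
ee_rot: [-0.483, -0.515, -0.484, 0.516]
wrist_force: [-7.4, 0.6, -0.4]
opening: 0.129
time_s: 7.92
position: [638.1, -177.0, 176.3]
ee_rot: [-0.483, -0.515, -0.484, 0.516]
wrist_force: [-6.2, -0.5, -3.8]
opening: 0.135
```

```bash
python3 -m crank '[[[0.3,0,0],[0,0,0],-1],[[0.4,0,0],[0,0,0],-1],[[0.4,0,0],[0,0,0],-1]]'; python3 -m crank '[[[0.2,0,0],[0,0,0],-1],[[0.2,0,0],[0,0,0],-1],[[0.2,0,0],[0,0,0],-1]]'
```

```text
time_s: 8.17
position: [638.1, -176.9, 172.6]
ee_rot: [-0.483, -0.515, -0.484, 0.516]
wrist_force: [-7.9, -0.6, -2.2]
opening: 0.134
time_s: 8.42
position: [638.1, -177.0, 171.3]
ee_rot: [-0.483, -0.515, -0.484, 0.516]
wrist_force: [-11.2, 1.2, 4.8]
opening: 0.136
```

```bash
python3 -m crank '[[[0.15,0,0],[0,0,0],-1],[[0.15,0,0],[0,0,0],-1],[[0.15,0,0],[0,0,0],-1]]'; python3 -m crank '[[[0.15,0,0],[0,0,0],-1],[[0.15,0,0],[0,0,0],-1],[[0.15,0,0],[0,0,0],-1]]'; python3 m.py 4
```

```text
time_s: 8.67
position: [638.1, -177.0, 171.2]
ee_rot: [-0.483, -0.516, -0.484, 0.516]
wrist_force: [-15.5, 3.5, 15.6]
opening: 0.133
time_s: 8.92
position: [638.1, -177.1, 171.1]
ee_rot: [-0.483, -0.516, -0.484, 0.516]
wrist_force: [-22.2, 6.4, 27.7]
opening: 0.135
tcp [ 638.1 -177.1  171.1] yaw -3.69 [-22.2   6.4  27.7]
top orange 1 [ 651.7 -136.2   46.3] [ 651.7 -136.2   46.3]
side orange 99 [ 598.6 -212.3   40.1] [ 678.9 -131.1  135.6]
  plate top 24 [ 648.7 -161.3  114.2] [ 648.9 -166.3] [74.3 32.9] 26.0
  panel top 41 [ 682.2 -120.5  145.4] [ 682.2 -129. ] [29.3 10.4] 86.3
wrist orange 4483 [ 606.5 -219.7   43.7] [ 678.5 -133.6  197.5]
  plate top 32 [ 648.4 -180.7  112.8] [ 648.4 -177.1] [29.5  2.1] 87.6
  panel top 12799 [ 681.8 -178.6  148.5] [ 680.6 -178.7] [129.1  11.3] 86.0
```

View pics/w4.png

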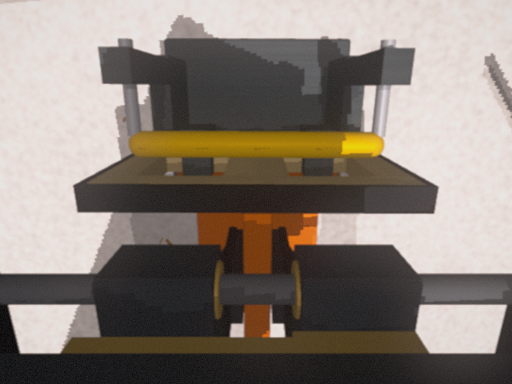

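The hard stop comes at TCP z = 171, which matches home (grip z about 120). The bar at (257,144) covers the back of the tabs. I compare its position with the first images to see whether it is shut.

```bash
cat > y.py <<'E'
from h import *
import sys
a=np.radians(-3.6);n=np.array([np.cos(a),np.sin(a)])
for f in sys.argv[1:]:
    z=np.load(f+'.npz');p,d,c=z['p'],z['d'],z['c'];h=cv2.cvtColor(p,cv2.COLOR_RGB2HSV)
    m=(h[...,0]>20)&(h[...,0]<32)&(h[...,1]>190)&(h[...,2]>60)&(d>0)&(abs(c[...,0]-695)<35)&(abs(c[...,1]+177)<85)&(c[...,2]>100)&(c[...,2]<135)
    q=c[m]
    if len(q)>3:
        s=(q[:,:2]-[679.5,-177])@n; print(f,len(q),'bar x rel slots pctl',np.percentile(s,[2,20,50,80,98]).round(1),'z',np.percentile(q[:,2],[5,50,95]).round(1))
E
python3 y.py top0 side0 wrist3 wrist4 side3 side4
```

```text
top0 30 bar x rel slots pctl [16.  16.8 17.4 18.  19.1] z [111.6 114.4 117.2]
side0 23 bar x rel slots pctl [ 5.6 10.2 13.  15.3 17.5] z [108.9 114.2 127.5]
wrist3 4595 bar x rel slots pctl [19.7 22.  25.4 28.3 30.2] z [112.5 115.  116.4]
wrist4 5810 bar x rel slots pctl [ 9.3 11.9 15.1 18.1 19.8] z [112.1 115.  116.4]
side3 63 bar x rel slots pctl [18.1 21.  23.  25.4 27.2] z [109.  115.4 117.1]
side4 25 bar x rel slots pctl [ 5.1 10.2 13.5 15.7 17.4] z [108.9 114.  127.8]
```

The bar is shut: it moved 10.3 mm back, and the side view matches the start. Now I relieve the load, open and retreat.

```bash
python3 -m crank '[[[-0.2,0,0],[0,0,0],-1],[[-0.35,-0.05,0],[0,0,0],-1],[[-0.35,-0.05,0],[0,0,0],-0.8],[[-0.35,-0.05,0],[0,0,0],-0.4],[[-0.35,-0.05,0],[0,0,0],0],[[-0.35,-0.05,0],[0,0,0],0],[[-0.35,-0.05,0],[0,0,0],0],[[-0.35,-0.05,0],[0,0,0],0]]'; python3 -m crank '[[[-0.5,0,0],[0,0,0],0],[[-2,0,0],[0,0,0],0],[[-5,0,0],[0,0,0],0],[[-8,0,0],[0,0,0],0],[[-11,0,0],[0,0,0],0],[[-12,0,0],[0,0,0],0],[[-12,0,0],[0,0,0],0]]'; python3 m.py 5; python3 y.py wrist5 side5
```

```text
time_s: 9.73
position: [639.2, -176.3, 171.9]
ee_rot: [0.484, 0.516, 0.484, -0.515]
wrist_force: [-0.5, -0.1, 0.6]
opening: 0.426
time_s: 10.32
position: [639.8, -177.0, 295.5]
ee_rot: [0.486, 0.517, 0.482, -0.514]
wrist_force: [-0.6, 0.6, 0.2]
opening: 0.503
tcp [ 639.8 -177.   295.5] yaw -3.63 [-0.6  0.6  0.2]
top orange 272 [ 604.2 -164.4   38.9] [ 674.4 -117.6  309.2]
side orange 129 [ 598.6 -206.3   38.7] [ 677.2 -130.8  135.4]
  panel top 171 [ 678.5 -168.7  147.8] [ 679.2 -177.7] [129.1  11. ] 85.7
wrist orange 4392 [ 599.  -219.2   40.6] [ 675.8 -133.   151.1]
  panel top 3080 [ 681.2 -179.1  149. ] [ 680.6 -178.8] [128.2  10.7] 85.9
wrist5 1590 bar x rel slots pctl [ 9.2 11.7 14.8 17.8 19.3] z [112.8 115.  116.5]
side5 25 bar x rel slots pctl [ 5.4  9.3 13.2 16.4 17.2] z [109.  115.  126.6]
```

View pics/w5.png

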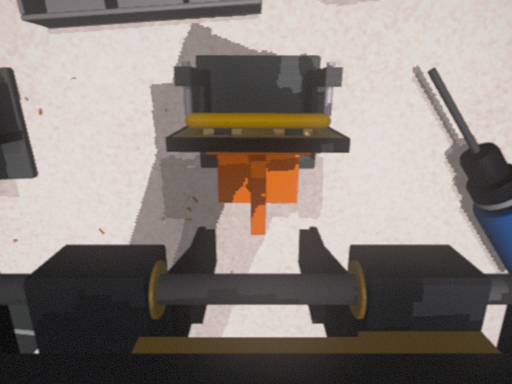

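View pics/s5.png

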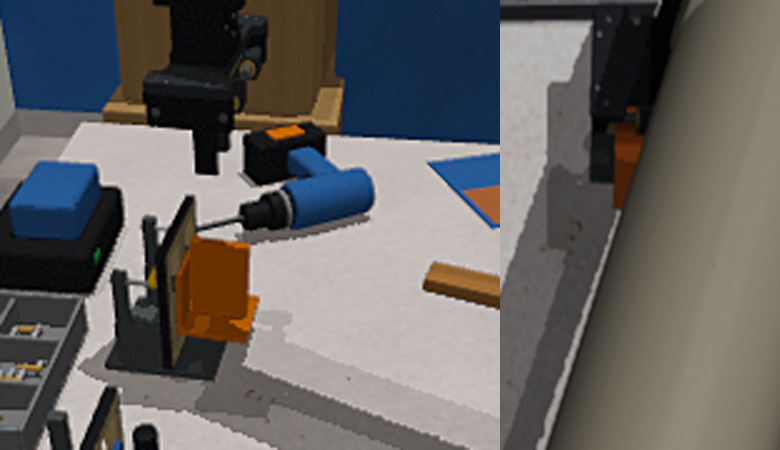

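The bracket hangs square and level on the panel, with its rib at (258,190) in the wrist view. The bar at (258,121) is shut and the gripper is clear above. I hand in now.

```bash
python3 -m crank '[[[0,0,0],[0,0,0],0],[[0,0,0],[0,0,0],0],[[0,0,0],[0,0,0],0]]'; python3 -c "
from plant import arm; print(arm.job_done())"
```

```text
time_s: 10.72
position: [638.6, -176.2, 290.8]
ee_rot: [-0.484, -0.515, -0.484, 0.516]
wrist_force: [0.7, -0.8, -0.4]
opening: 0.498
the job is handed in; nothing more can be done
None
```

The orange bracket is hanging in the empty upright, fully home, with the yellow bar shut above its tabs. I handed the job in at about 10.7 s; the hand-in gave no verdict.

I gripped the bracket by its rib, put both tabs through the slots (bar pushed back about 10 mm) and pressed it to the panel. Then I pushed it down to a hard stop at grip height about 120 mm, let go and pulled the gripper clear.

- **Bar:** after release it was back within about 1 mm of where it started, in both the wrist and side views.
- **Bracket:** it hangs upright and square to the panel, centred to about 2 mm.
- **Forces:** wrist force was near zero after release, and the highest I read was about 36 N, while pressing it home.
- **Grey bracket:** it was never approached, but I did not measure its position again at the end.

No check failed. The only disagreement was 1–3 mm between camera views, well within the slot clearance.

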